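# Shove the battery box home into its charging dock and switch the charger on

## Robot

A 7-joint arm with a two-finger parallel gripper is mounted at the origin on the work surface. World frame = base frame: x ahead of the robot, y to its left, z up, the work surface at z = 0. Lengths are in m, angles in rad, forces in N, time in s.
With the tool pointing down it reaches from about 0.425 to 0.875 m from the base axis. Payload 8.4 kg.
Tool frame: the origin (TCP) lies between the finger pads; the fingertips stand 17 mm ahead of it and the grasp point (between the pads) lies 2 mm behind it; z points along the fingers, x is the direction in which the jaws open and shut, and the axes are right-handed (so a half turn about z gives the same grasp; the last joint's range is limited). The gripper opens to 85 mm and grips with 20 to 120 N. Pads are 22 mm wide; open, the fingers measure 114 mm over their backs; the gripper's body (76 mm by 85 mm) begins 54 mm behind the grasp point. The pads swing forward as they close: fully open they stand 13 mm farther back than shut.
Start: joints at [-1.324, 0.333, 0.04, 1.465, -0.013, 1.343, -0.059], TCP at [0.22, 0.611, 0.248] pointing down, gripper open.
Joint ranges: [-2.58, 2.58], [-0.38, 2.09], [-1.3, 1.39], [0.25, 2.4], [-1.5, 4.64], [0.08, 2.09], [-2.65, 2.65]. Speed limits (rad/s): [2.22, 2.22, 2.79, 2.79, 3.14, 3.14, 3.14].

## Interface

Orientations are given as a 3x3 rotation matrix whose columns are the frame's x, y, z axes.
In Python, from rig import env, vision, finder gives the robot as it stands. Calls block until the motion is done:
- env.movep(position, orientation): joint-space move of the TCP to a pose.
- env.move_l(position, frame=None, max_speed=0.15, max_force=None): straight line of the TCP; frame=None keeps the orientation; max_speed is the mean speed in m/s. With max_force (N) it stops when the force on the tool has changed by that much, and returns True; else False.
- env.goto_joints(angles): joint-space move.
- env.open_jaws() and env.close_gripper(grip_force=None): open the fingers fully, or close them until they stop; grip_force is the grip in N (None keeps the last).
- env.wait(seconds).
- env.solve_ik(position, orientation): joint angles nearest the present ones, or None.
- vision.read_camera(name): name is "scene" or "top" or "wrist"; returns the picture (384x512x3 uint8, red, green, blue); there is no depth.
- vision.calibration(name): a dict with "vfov" (degrees; the focal length in pixels is half the picture's height over the tangent of half this angle, whatever the lens; pixels are square), "cx", "cy" (the principal point, pixels), "view" (4x4, takes a point from world to camera coordinates); the wrist camera has in their place "mount" (4x4, takes a point from camera to tool coordinates, whose origin is the TCP and whose axes are the tool frame's). Camera axes: x right, y down, z forward; pixel columns grow to the right and rows downward; lengths in m; the calibration is good to about 2 mm. A picture is of the moment at which its call begins: read the wrist's pose just before it. calibration takes no time and is no camera call.
A pose or a line that the arm cannot do raises env.Unreachable and nothing moves.
- env.job_done(): hands the job in, once; it reports no verdict.
Trained networks look in the newest picture that a camera, given by its name, has taken for a name from the list of things; names that differ only in an ending like _2 or _b are one class to them, and where a whole thing is asked for, a point or a joint stands for the part that bears it (a point fixed in the world has none). Each returns a list of dicts, best first, with "score" (0 to 1); they miss things now and then, are a little off and sometimes report something else, mostly with a low value. They report only what shows in the picture. A call takes as long as a camera call.
- finder.search_frame(camera, label): "location" ([column, row] as shares, 0 to 1, of the picture: columns of its width, rows of its height, amid what is visible of it).
- finder.spot_point(camera, label): "location" ([column, row] as shares, 0 to 1, of the picture: columns of its width, rows of its height: a listed point, or the origin of a listed thing).
Readings, each from a call of its own:
- env.get_time(): time.
- env.get_joint_positions(): joint angles.
- env.get_joint_velocities(): joint speeds.
- env.get_joint_torque(): joint torques, N m.
- env.get_tool_pos(): TCP position.
- env.get_tool_rot(): TCP orientation.
- env.get_force(): force on the tool from outside, world axes, zero at the start.
- env.get_wrist_torque(): the same for the moment, N m.
- env.get_finger_gap(): finger opening in m.
Only numpy, scipy, OpenCV 4.12 (cv2) and the standard library are available. Lean on these libraries where they do the work, as an engineer would, in place of code of your own. Each camera call takes 0.05 s, during which the arm holds its last target. There are 200 camera calls.

## Task

Put the tall battery box on charge: push it low down across the bench, so that it slides upright and does not tip, squarely into the charging dock until it is fully home against the rubber stops with the spring contact pushed in. Once it is home, push the charger's toggle switch over to its other side, away from the robot, and move clear. Do not lift the box or carry it by its handle, and leave the other things on the bench where they are.

Things in the scene. Friction and masses are not known exactly. Their poses are not given: they have to be found in the camera images.
- battery_box: Tall battery box, 1.8 to 2.8 kg, loose, standing on its flat underside: 150 mm along its x, 110 along its y, 225 high, flat upright sides, black with a grey lid; carrying handle on top (20 mm bar along x, up to 269 mm). Origin: centre of the underside, z up. Its -y face (copper strips) looks to the dock.
- push_face (a point): Middle of the box's plain +y face, the one to push on, 30 mm above the bench. The box slides at 8 to 20 N (friction on the bench about 0.5 to 0.7) and is narrow: pushes above about 75 mm may tip it. Pushed with two spread fingertips it turns until its face lies flat on both, then goes where they go, also somewhat sideways.
- dock: Charging dock, fixed to the bench. Origin: on the bench, where the origin of the box at home comes, with its axes parallel to the dock's; y points out of the mouth to the box, x roughly away from the robot, z up. No floor: the box slides on the bench. Behind the stops a steel plate 105 mm high and the grey charger: 190 mm along x, y = -69 to -215 mm, 90 mm high.
- dock_mouth (a point): Middle of the dock's mouth on the bench, 45 mm out along y from the dock's origin. Two steel guides 36 mm high, 162 mm apart inside (6 mm play a side), run from the plate to y = 0 and flare out 35 mm a side up to the mouth (4 mm thick). A box at home stands 10 mm out of the mouth.
- dock_stop (a point): Between the faces of the two rubber stops (24 mm discs at the dock's x = -55 and +55 mm, y = -55 mm), 45 mm above the bench. The box is home when its -y face lies on both.
- contact (a joint): Spring contact block (50 mm wide, 26 mm high, centre 50 mm up) between the two stops. 0 = out (face 8 mm ahead of the stops), grows in m as the box pushes it in along the dock's -y; about 0.008 with the box against the stops. Spring force about 1 to 3 N, too weak to push the box back.
- charge_switch (a joint): Toggle switch on top of the charger: a lever that swings about an axis along the dock's y, through the dock's point x = 0, y = -155 mm, 100 mm up. 0 = off, leaning 0.45 rad to the dock's -x (towards the robot); 0.9 rad = on, leaning as far to +x (away from the robot). It stays where it is left; about 1.5 N at the tip moves it.
- switch_tip (a point): Centre of the rounded black end (18 mm thick) of the toggle lever, 52 mm from its axis.
- squeeze_bottle: Bystander, loose: white plastic bottle, 52 mm across, 150 mm high. Origin: centre of its underside.
- screw_jar: Bystander, loose: glass jar with a steel cap, 64 mm across, 85 mm high. Origin: centre of its underside.
- tape_roll: Bystander, loose: roll of paper tape lying flat, 90 mm across, 25 mm high. Origin: centre of its underside.
- screwdriver: Bystander, loose: screwdriver with a black handle, 200 mm long, lying. Origin: centre of its underside.
- tumbler: Bystander, loose: clear plastic cup, 76 mm across, 100 mm high. Origin: centre of its underside.
- hacksaw: Bystander, loose: hacksaw lying flat, about 370 by 110 mm, 22 mm high. Origin: centre of its underside.
- square_tube: Bystander, loose: offcut of aluminium square tube, 220 by 30 by 30 mm, lying. Origin: centre of its underside.

How it is judged:
By the outcome, as a careful person would: the job done as asked, in the order asked, and still so for the second after the job is handed in, with the robot touching nothing.
It also fails if it takes over 72 s, if anything falls off the work surface, if the arm or the gripper's body presses on something with over 40 N, if the wrist force passes 120 N, or if a joint passes its speed limit or range.

## Working session

There is one attempt and no reset: what is moved stays moved. The work goes in short steps, each a Python script; the robot and the scene stay as the last script left them, time stands still between calls to the robot, and variables do not carry over. Pictures are saved under pics/ and viewed, about 8 in all and at most 12, crops included, and the job is handed in when it is done.

```bash
ls; mkdir -p pics; cat > h.py <<'E'
import numpy as np, cv2
from rig import env, vision, finder
def cam(name):
    c=vision.calibration(name); f=192/np.tan(np.radians(c["vfov"])/2); return c,f
def V(name,pose=None):
    c,f=cam(name)
    if "view" in c: return np.array(c["view"]),c,f
    T=np.eye(4);T[:3,:3]=pose[1];T[:3,3]=pose[0]
    return np.linalg.inv(T@np.array(c["mount"])),c,f
def ray(name,px,z,pose=None):
    v,c,f=V(name,pose); M=np.linalg.inv(v)
    d=M[:3,:3]@np.array([(px[0]-c["cx"])/f,(px[1]-c["cy"])/f,1]); o=M[:3,3]
    return o+d*(z-o[2])/d[2]
def proj(name,P,pose=None):
    v,c,f=V(name,pose); p=v[:3,:3]@np.array(P).T+v[:3,3:]
    return np.array([f*p[0]/p[2]+c["cx"],f*p[1]/p[2]+c["cy"]]).T
def snap(name,out=None):
    im=np.array(vision.read_camera(name))
    if out: cv2.imwrite("pics/"+out,im[:,:,::-1])
    return im
E
python3 - <<'E'
from h import *
z=dict(battery_box=0,push_face=.03,dock=0,dock_mouth=0,dock_stop=.045,switch_tip=.147,squeeze_bottle=0,screw_jar=0,tape_roll=0,screwdriver=0,tumbler=0,hacksaw=0,square_tube=0)
for n in("top","scene"):
    snap(n,n+"0.png")
    c,f=cam(n);print(n,f,np.linalg.inv(c["view"])[:3,3].round(3))
    for k,h in z.items():
        for r in finder.spot_point(n,k)[:2]:
            px=np.array(r["location"])*[512,384]
            print(k,round(r["score"],2),px.round(1),ray(n,px,h).round(3))
print(env.get_time())
E
```

```text
pics
top 370.73124540698456 [ 0.42  -0.028  1.264]
dock_mouth 0.46 [168.8 135.4] [0.707 0.274 0.   ]
dock_stop 0.68 [326.8 199.8] [ 0.497 -0.266  0.045]
dock_stop 0.43 [168.8 136. ] [0.695 0.263 0.045]
switch_tip 0.63 [364.9 206. ] [ 0.474 -0.362  0.147]
squeeze_bottle 0.52 [325.3 196. ] [ 0.512 -0.27   0.   ]
squeeze_bottle 0.51 [308.  141.4] [ 0.7   -0.208  0.   ]
screw_jar 0.67 [249.8 133.4] [ 0.722 -0.005  0.   ]
tape_roll 0.86 [354.7 160.1] [ 0.639 -0.37   0.   ]
tape_roll 0.38 [322.9 199. ] [ 0.502 -0.262  0.   ]
screwdriver 0.71 [168.2 136. ] [0.705 0.276 0.   ]
screwdriver 0.55 [364.6 204.6] [ 0.486 -0.405  0.   ]
tumbler 0.71 [335.  255.4] [ 0.312 -0.305  0.   ]
hacksaw 0.96 [106. 196.] [0.492 0.478 0.   ]
square_tube 0.74 [398.6 181.3] [ 0.57  -0.522  0.   ]
scene 475.07768839548567 [ 1.339 -0.874  1.138]
battery_box 0.77 [259.9 214.7] [0.528 0.022 0.   ]
battery_box 0.43 [300.3 246.7] [ 0.728 -0.006  0.   ]
push_face 0.21 [325.  150.6] [0.5   0.445 0.03 ]
dock 0.87 [207.2 249.8] [ 0.509 -0.214  0.   ]
dock_stop 0.72 [190.5 243.5] [ 0.483 -0.256  0.045]
switch_tip 0.44 [156.5 236.4] [ 0.466 -0.36   0.147]
switch_tip 0.21 [339.3 197.5] [0.77  0.129 0.147]
screw_jar 0.72 [295.8 245.1] [ 0.713 -0.01   0.   ]
tape_roll 0.79 [198.6 303.3] [ 0.642 -0.376  0.   ]
screwdriver 0.75 [341.1 201. ] [0.701 0.266 0.   ]
tumbler 0.89 [144.1 239.2] [ 0.316 -0.319  0.   ]
tumbler 0.68 [200.3 302.5] [ 0.644 -0.371  0.   ]
hacksaw 0.63 [327.9 151.6] [0.49  0.482 0.   ]
hacksaw 0.17 [339.3 197. ] [0.684 0.28  0.   ]
square_tube 0.78 [139.1 318.4] [ 0.553 -0.523  0.   ]
1.4
```

```bash
sleep 0; ls pics
```

```text
scene0.png
top0.png
```

View pics/top0.png

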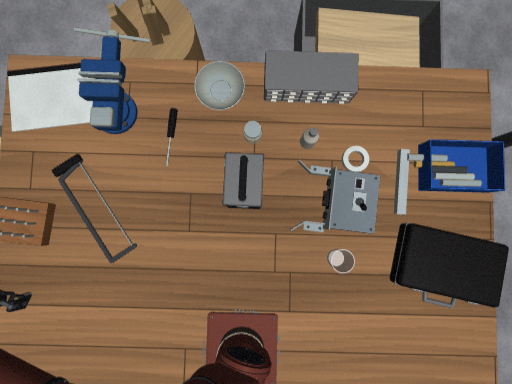

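View pics/scene0.png

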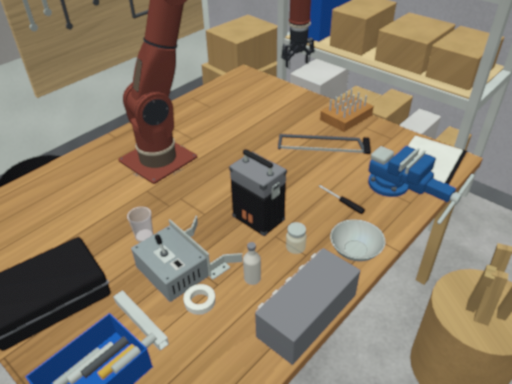

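The top view shows the box's lid at about (226–263, 152–208), the dock and charger at (300–380, 160–233) and a slight dock yaw. The bottle stands near (308,140), the jar at (252,132) and the screwdriver at (170,136). I'll enlarge it to get the yaw.

```bash
python3 - <<'E'
import cv2
im=cv2.imread("pics/top0.png")[120:250,215:390]
im=cv2.resize(im,None,fx=4.5,fy=4.5,interpolation=cv2.INTER_CUBIC)
for i in range(0,175,10): cv2.line(im,(int(i*4.5),0),(int(i*4.5),6 if i%50 else 14),(0,255,255),1); cv2.putText(im,str(215+i),(int(i*4.5),16),0,.3,(0,255,255),1)
for i in range(0,130,10): cv2.putText(im,str(120+i),(0,int(i*4.5)+4),0,.3,(0,255,255),1)
cv2.imwrite("pics/crop1.png",im)
E
```

```text
(no output)
```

View pics/crop1.png

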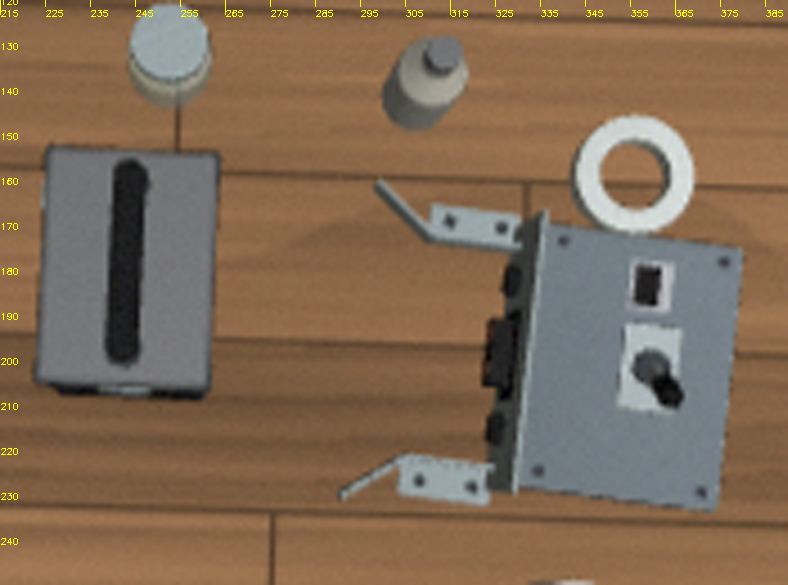

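```bash
cat >> h.py <<'E'
def fit2(A,B):  # A local xy, B world xy -> x,y,yaw, residual
    a=A-A.mean(0);b=B-B.mean(0)
    th=np.arctan2((a[:,0]*b[:,1]-a[:,1]*b[:,0]).sum(),(a*b).sum())
    R=np.array([[np.cos(th),-np.sin(th)],[np.sin(th),np.cos(th)]])
    t=B.mean(0)-R@A.mean(0); return t,th,B-(A@R.T+t)
E
python3 - <<'E'
from h import *
P=lambda u,v:(215+u/4.5,120+v/4.5)
W=lambda L,z:np.array([ray("top",P(*p),z)[:2] for p in L])
ch=W([(545,228),(742,250),(718,510),(522,487)],.09); L=np.array([(95,-69),(95,-215),(-95,-215),(-95,-69)])/1e3
print("charger",*fit2(L,ch))
g=W([(378,182),(430,240),(405,458),(342,495)],.036); G=np.array([(116,45),(81,0),(-81,0),(-116,45)])/1e3
print("guides",*fit2(G,g)); print("both",*fit2(np.r_[L,G],np.r_[ch,g]))
b=W([(218,153),(46,147),(37,383),(208,392)],.225); B=np.array([(75,-55),(75,55),(-75,55),(-75,-55)])/1e3
print("box",*fit2(B,b))
print("tip",ray("top",P(668,390),.147))
for n,p in dict(bottle=(410,110),jar=(170,75)).items(): print(n,ray("top",P(*p),0))
E
```

```text
charger [ 0.50217051 -0.20709196] -0.08609494911000506 [[-0.00309634 -0.00226627]
 [-0.00235135  0.00280266]
 [ 0.00281299  0.00354436]
 [ 0.0026347  -0.00408075]]
guides [ 0.50455233 -0.20581306] -0.09991751163520779 [[ 0.002061   -0.00070909]
 [-0.0010264   0.00118438]
 [-0.00156591  0.00101722]
 [ 0.00053131 -0.00149251]]
both [ 0.50407515 -0.20651784] -0.09548761151011946 [[-0.00427466 -0.00201053]
 [-0.00216399  0.00293406]
 [ 0.00283854  0.00189852]
 [ 0.00129458 -0.00560226]
 [ 0.00268645 -0.00053518]
 [-0.00058422  0.00153204]
 [-0.00105372  0.00207911]
 [ 0.00125702 -0.00029576]]
box [0.53582697 0.00518065] -0.011826889368445033 [[ 0.00013214  0.00096905]
 [-0.00044751 -0.00064274]
 [ 0.00085725 -0.00190596]
 [-0.00054188  0.00157964]]
tip [ 0.47236675 -0.35739495  0.147     ]
bottle [ 0.68923309 -0.20123699  0.        ]
jar [ 0.71120275 -0.01596053  0.        ]
```

```bash
cat >> h.py <<'E'
D0=np.array([.504,-.206]); TH=-.095
def dk(x,y,z,D0=D0,th=TH):
    c,s=np.cos(th),np.sin(th); return np.array([D0[0]+c*x-s*y,D0[1]+s*x+c*y,z])
def Rpush(a,th=TH,sg=1):
    ex=np.array([np.cos(th),np.sin(th),0]); p=np.array([np.sin(th),-np.cos(th),0])
    z=p*np.sin(a)+np.array([0,0,-np.cos(a)]); x=sg*ex
    return np.stack([x,np.cross(z,x),z],1)
E
python3 - <<'E'
from h import *
print(env.get_tool_rot().round(2), env.get_finger_gap(), env.get_force())
f=lambda q:None if q is None else np.round(q,2).tolist()
for a in (45,55):
  for sg in(1,-1):
    R=Rpush(np.radians(a),sg=sg); print(a,sg)
    for P in [(.54,.17,.25),(.537,.13,.036),dk(0,.2,.036),dk(0,.08,.036)]: print(f(env.solve_ik(P,R)))
for sg in(1,-1):
  R=Rpush(0,sg=sg); print([f(env.solve_ik(dk(x,-.155,z),R)) for x,z in((-.08,.32),(-.08,.14),(.02,.14))])
E
```

```text
[[ 0.34  0.94 -0.  ]
 [ 0.94 -0.34 -0.  ]
 [-0.    0.   -1.  ]] 0.08568230508408083 [ 0.15731803  0.02674616 -0.13840997]
45 1
[-1.09, 0.54, 0.56, 1.47, 0.34, 1.69, -0.67]
[-1.05, 0.76, 0.54, 1.66, 0.25, 1.31, -0.77]
[-0.94, 0.65, 0.58, 1.87, 0.37, 1.14, -0.72]
[-0.82, 0.59, 0.63, 1.99, 0.49, 0.99, -0.66]
45 -1
[-0.69, 0.49, -0.01, 1.45, 0.54, 1.79, 2.3]
[-0.69, 0.68, 0.04, 1.64, 0.53, 1.42, 2.16]
[-0.6, 0.57, 0.14, 1.86, 0.6, 1.25, 2.23]
[-0.51, 0.51, 0.26, 1.98, 0.68, 1.1, 2.32]
55 1
[-1.1, 0.63, 0.54, 1.44, 0.42, 1.77, -0.69]
[-1.06, 0.86, 0.52, 1.59, 0.32, 1.43, -0.82]
[-1.01, 0.77, 0.6, 1.83, 0.41, 1.22, -0.78]
[-0.86, 0.7, 0.61, 1.96, 0.56, 1.07, -0.79]
55 -1
[-0.69, 0.58, -0.07, 1.41, 0.65, 1.91, 2.26]
[-0.71, 0.79, 0.02, 1.57, 0.61, 1.57, 2.1]
[-0.62, 0.67, 0.1, 1.8, 0.69, 1.39, 2.14]
[-0.53, 0.61, 0.21, 1.95, 0.78, 1.22, 2.19]
[[-0.29, 0.09, 1.0, 1.66, -0.08, 1.44, 0.62], [-0.24, 0.31, 1.02, 1.9, -0.29, 1.09, 0.81], [-0.2, 0.54, 1.02, 1.7, -0.49, 1.19, 0.84]]
[[-0.47, 0.13, 1.22, 1.66, -0.12, 1.44, -2.47], [-0.37, 0.42, 1.23, 1.91, -0.44, 1.13, -2.21], [-0.3, 0.66, 1.21, 1.7, -0.65, 1.25, -2.17]]
```

```bash
python3 - <<'E'
from h import *
R=Rpush(np.radians(45)); np.set_printoptions(suppress=True,precision=3)
env.movep(dk(.012,.36,.25),R)
env.move_l(dk(.012,.36,.038),R)
print(env.get_time(),env.get_force(),env.get_tool_pos())
print(env.move_l(dk(.012,.27,.038),R,max_speed=.05,max_force=4),env.get_tool_pos(),env.get_force())
snap("scene","scene1.png");snap("top","top1.png");print(env.get_time())
a=cv2.imread("pics/scene1.png")[100:340,120:440];b=cv2.imread("pics/top1.png")[110:250,170:390]
o=np.zeros((600,800,3),np.uint8);o[:300,:400]=cv2.resize(a,(400,300));o[:,400:][:0]=0
b=cv2.resize(b,(471,300));o[300:,:471]=b;cv2.imwrite("pics/c2.png",o)
E
```

```text
5.0 [0.133 0.192 0.071] [0.551 0.151 0.039]
True [0.543 0.071 0.038] [-0.451  1.136 -0.197]
6.5333
```

View pics/c2.png

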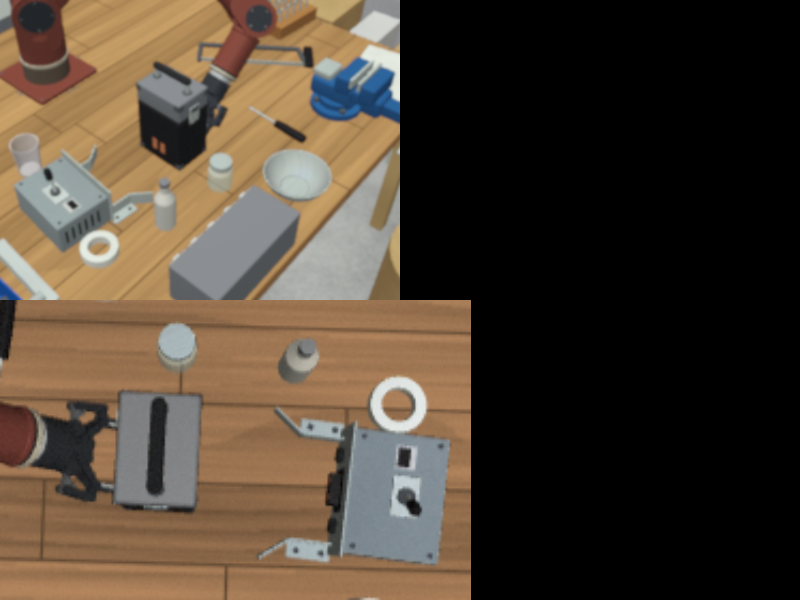

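The fingertips touched the plain +y face at about the height I wanted. Both jaws, at roughly (110,423) and (108,488) in the crop, are centred on the face. I'll go about 10 mm lower and push to just before the mouth.

```bash
python3 - <<'E'
from h import *
R=Rpush(np.radians(45)); np.set_printoptions(suppress=True,precision=3)
env.move_l(dk(.012,.295,.030),R)
f0=np.array(env.get_force())
s=[env.move_l(dk(.012,.272,.030),R,max_speed=.05,max_force=30)]
s.append(env.move_l(dk(0,.18,.030),R,max_speed=.05,max_force=30))
print(s,env.get_tool_pos(),env.get_force(),f0,env.get_time())
snap("top","top2.png")
b=cv2.imread("pics/top2.png")[120:250,215:390]
cv2.imwrite("pics/c3.png",cv2.resize(b,None,fx=4.5,fy=4.5,interpolation=cv2.INTER_CUBIC))
E
```

```text
[False, False] [ 0.522 -0.025  0.03 ] [ 2.735 10.305  4.653] [ 0.443 -0.68  -0.002] 9.4167
```

View pics/c3.png

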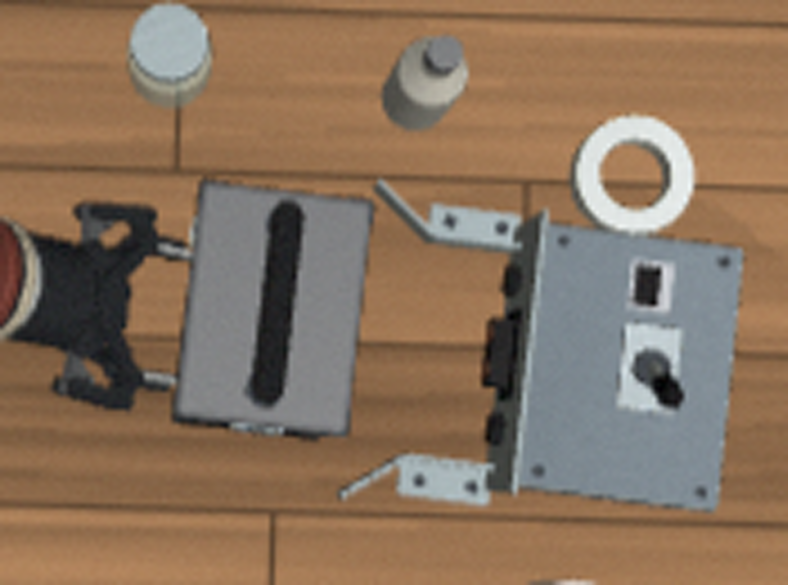

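```bash
python3 - <<'E'
from h import *
b=np.array([ray("top",(215+u/4.5,120+v/4.5),.225)[:2] for u,v in[(373,203),(203,181),(173,419),(348,435)]]); B=np.array([(75,-55),(75,55),(-75,55),(-75,-55)])/1e3
t,th,r=fit2(B,b); d=t-D0; c,s=np.cos(TH),np.sin(TH)
print(t,th,r.round(4).tolist(),"dock coords",c*d[0]+s*d[1],-s*d[0]+c*d[1])
E
```

```text
[ 0.51276702 -0.0874692 ] -0.08960371503217744 [[-0.0013, 0.0009], [-0.0002, -0.0014], [-0.0007, -0.0001], [0.0022, 0.0005]] dock coords -0.0025160103695553663 0.11882794410837161
```

```bash
python3 - <<'E'
from h import *
R=Rpush(np.radians(45)); np.set_printoptions(suppress=True,precision=3)
for y in(.12,.09,.075,.058):
    s=env.move_l(dk(.001,y,.030),R,max_speed=.04,max_force=22)
    p=env.get_tool_pos(); d=p[:2]-D0; c,sn=np.cos(TH),np.sin(TH)
    print(y,s,"dock",c*d[0]+sn*d[1],-sn*d[0]+c*d[1],env.get_force(),env.get_time())
    if s: break
snap("top","top3.png");snap("scene","scene3.png")
b=cv2.imread("pics/top3.png")[120:250,215:390]; a=cv2.imread("pics/scene3.png")[150:310,100:300]
o=np.zeros((600,800,3),np.uint8);o[:390,:525]=cv2.resize(b,(525,390),interpolation=cv2.INTER_CUBIC);o[390:,:262]=cv2.resize(a,(262,210))
o[280:600,400:800]=cv2.resize(a,(400,320),interpolation=cv2.INTER_CUBIC) if 0 else o[280:600,400:800]
cv2.imwrite("pics/c4.png",o)
E
```

```text
0.12 False dock 0.001827622212019193 0.12216043500543487 [ 2.088 11.406  4.726] 11.1167
0.09 False dock 0.0018383694784495468 0.09156921744626355 [1.836 7.846 4.608] 12.0167
0.075 False dock 0.0017873113313677013 0.07597611017868604 [2.85  4.514 0.893] 12.5417
0.058 True dock 0.002861883386849902 0.06334835674872226 [ 1.479  3.174 -0.219] 12.9667
```

View pics/c4.png

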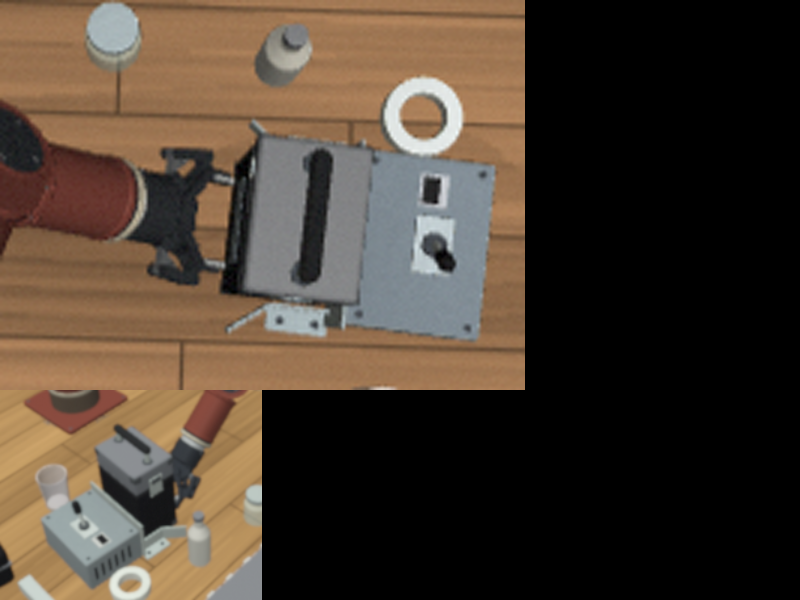

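```bash
python3 - <<'E'
from h import *
np.set_printoptions(suppress=True,precision=4)
c,s=np.cos(TH),np.sin(TH)
b=np.array([ray("top",(215+u/3,120+v/3),.225)[:2] for u,v in[(372,148),(258,135),(243,295),(357,304)]]); B=np.array([(75,-55),(75,55),(-75,55),(-75,-55)])/1e3
t,th,r=fit2(B,b); d=t-D0
print(t,th,r.tolist(),"dock coords",c*d[0]+s*d[1],-s*d[0]+c*d[1])
R=Rpush(np.radians(45))
env.move_l(dk(.001,.085,.034),R)
st=env.move_l(dk(.001,.050,.034),R,max_speed=.03,max_force=32)
p=env.get_tool_pos(); d=p[:2]-D0
print(st,"dock",c*d[0]+s*d[1],-s*d[0]+c*d[1],env.get_force(),env.get_time())
env.move_l(dk(.001,.085,.034),R); env.move_l(dk(.001,.22,.034),R)
snap("top","top4.png");snap("scene","scene4.png")
# predicted home outlines
for n in("top","scene"):
    im=cv2.imread(f"pics/{n}4.png"); k=4
    im=cv2.resize(im,None,fx=k,fy=k,interpolation=cv2.INTER_CUBIC)
    for z,col in((.225,(0,0,255)),(0,(0,255,255))):
        q=proj(n,[dk(x,y,z) for x,y in((.075,-.055),(.075,.055),(-.075,.055),(-.075,-.055))])
        cv2.polylines(im,[((q+.5)*k).astype(int)],True,col,1)
    ctr=proj(n,[dk(0,-.04,.1)])[0]*k
    x,y=(ctr-[200,250]).astype(int); cv2.imwrite(f"pics/o_{n}.png",im[y:y+500,x:x+400])
a=np.hstack([cv2.imread("pics/o_top.png"),cv2.imread("pics/o_scene.png")]);cv2.imwrite("pics/c5.png",a)
E
```

```text
[ 0.5027 -0.2047] -0.07699490359719835 [[-0.0007101334496136813, 0.0006033155001101131], [0.00015946091839269538, -0.0011871594868271829], [-0.0012040058427194578, -0.0012816559430408325], [0.0017546783739403882, 0.0018654999297578745]] dock coords -0.0014379768479236038 0.0011442158728227612
True dock 0.0016778603093793067 0.06317318326535502 [0.7647 2.1268 0.3631] 14.1833
```

View pics/c5.png

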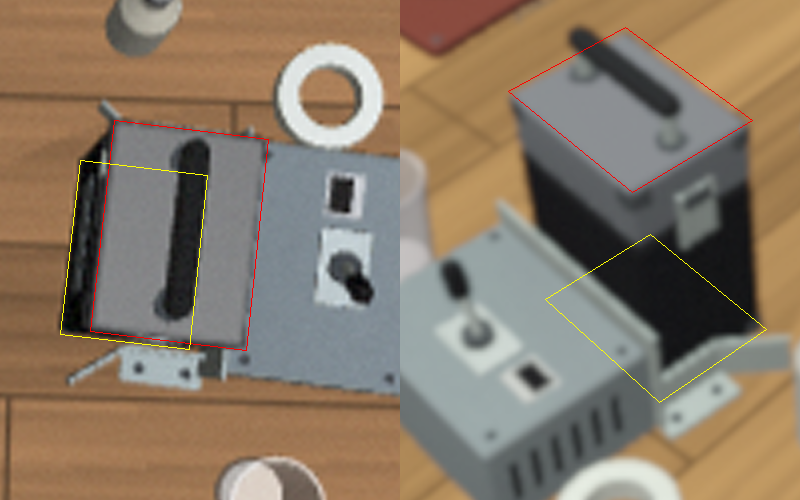

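Box is home: both images agree with the predicted home outline, the lid is level, and two presses stopped at the same depth (63.3 and 63.2 mm). Next the switch.

```bash
python3 - <<'E'
from h import *
np.set_printoptions(suppress=True,precision=4)
R=Rpush(np.radians(45)); R0=Rpush(0)
env.move_l(dk(.001,.25,.30),R,max_speed=.25)
env.close_gripper(20)
env.movep([.42,.08,.42],R0)
env.movep(dk(-.08,-.155,.40),R0)
env.move_l(dk(-.08,-.155,.142),R0)
print(env.get_tool_pos(),env.get_force(),env.get_time())
c,s=np.cos(TH),np.sin(TH)
st=env.move_l(dk(.014,-.155,.142),R0,max_speed=.05,max_force=8)
d=env.get_tool_pos()[:2]-D0
print(st,"dock",c*d[0]+s*d[1],-s*d[0]+c*d[1],env.get_force(),env.get_time())
env.move_l(dk(-.08,-.155,.142),R0); env.move_l(dk(-.08,-.155,.36),R0); env.movep([.42,.08,.42],R0)
print(env.get_time())
for n in("top","scene"):
    snap(n,f"{n}5.png"); im=cv2.resize(cv2.imread(f"pics/{n}5.png"),None,fx=4,fy=4,interpolation=cv2.INTER_CUBIC)
    q=proj(n,[dk(.0226,-.155,.147),dk(-.0226,-.155,.147)])*4
    for p,col in zip(q,((0,255,0),(0,0,255))): cv2.circle(im,p.astype(int).tolist(),5,col,1)
    x,y=(proj(n,[dk(0,-.08,.1)])[0]*4-[200,250]).astype(int); cv2.imwrite(f"pics/o_{n}.png",im[y:y+500,x:x+400])
cv2.imwrite("pics/c6.png",np.hstack([cv2.imread("pics/o_top.png"),cv2.imread("pics/o_scene.png")]))
E
```

```text
[ 0.41   -0.353   0.1427] [-0.9449 -0.564   0.6647] 21.925
True dock -0.004054971081785541 -0.15512461012267592 [-3.5667  0.8152  4.5059] 23.3167
27.1833
```

View pics/c6.png

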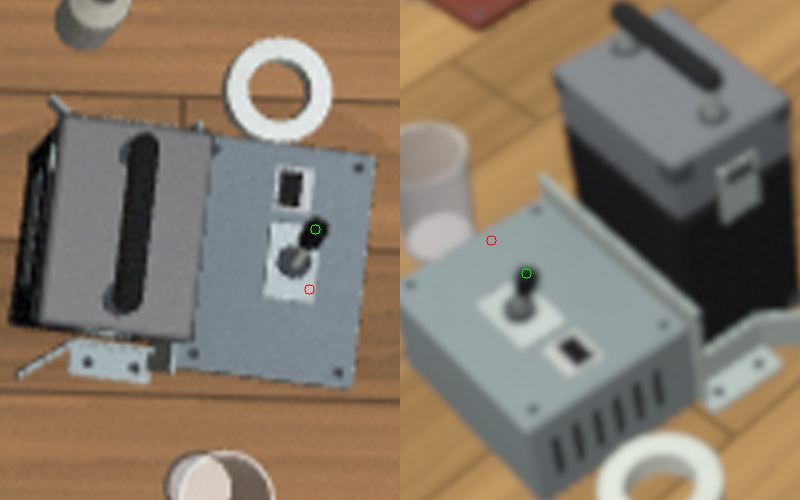

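The lever tip sits on the predicted "on" mark in both views, and the box is unchanged. I'll give it one firmer confirming push, then hand in.

```bash
python3 - <<'E'
from h import *
R0=Rpush(0); c,s=np.cos(TH),np.sin(TH)
env.movep(dk(-.08,-.155,.36),R0); env.move_l(dk(-.08,-.155,.146),R0)
st=env.move_l(dk(.014,-.155,.146),R0,max_speed=.05,max_force=12)
d=env.get_tool_pos()[:2]-D0
print(st,"dock",c*d[0]+s*d[1],env.get_force())
env.move_l(dk(-.08,-.155,.146),R0); env.move_l(dk(-.08,-.155,.36),R0); env.movep([.42,.08,.42],R0)
n="top"; a=cv2.imread("pics/top0.png").astype(int); b=snap("top","top6.png")[:,:,::-1].astype(int)
snap("scene","scene6.png")
cv2.imwrite("pics/c7.png",np.vstack([cv2.imread("pics/top6.png")[60:280,60:430],cv2.imread("pics/scene6.png")[130:340,100:470]]))
print(env.get_time(),env.get_force())
E
```

```text
True dock -0.002481303901429123 [-3.41890921  1.17219224  7.20470778]
35.8417 [-0.57686958 -0.15330794  0.23635597]
```

View pics/c7.png

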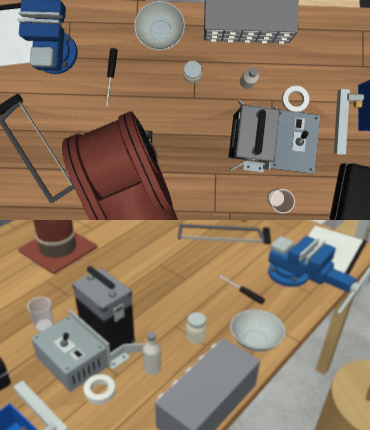

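The box is docked, the lever leans away from the robot, the bystanders haven't moved and the arm is clear.

```bash
python3 -c "
from rig import env
env.job_done();print(env.get_time())"
```

```text
the job is handed in; nothing more can be done
the job is handed in; nothing more can be done
```

The battery box is in the charging dock, the toggle switch is over on the far side from the robot, and the job is handed in. The robot clock read about 36 s just before hand-in, within the 72 s limit.

- **Box:** I pushed it upright with two spread fingertips about 35 mm above the bench. It turned to line up with the dock and slid in. Two presses stopped at the same depth, 63.3 and 63.2 mm, the second at about 32 N. The predicted home outline matches the box in both camera views.
- **Switch:** I pushed it over after the box was home, and again more firmly to confirm. Both pushes hit a firm stop within about 2 mm of each other. The lever tip sits on the predicted "on" spot in both views.
- **Bystanders:** The bottle, jar, tape, screwdriver, tumbler, tube and hacksaw look unmoved in the last pictures. The arm was clear and the force on the tool was near zero.

**Disagreements and limits:**
- A rough fit of the lid put the box about 1° off square to the dock (-0.077 against -0.095 rad). I took this as pixel error, because the later 32 N press should have seated it on both stops.
- I could not see the stops or the spring contact directly. That the contact is pushed in follows from the depth and force.

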